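Sort the test ware into its trays

TASK

Clear up after the test: put both white crucibles in the cork-floored tray, both black stoppers in the yellow tray and the steel sample tin in the blue tray, each standing upright, the same way up as now, on its tray's floor. Lower the crucibles in gently, never drop them, and leave the amber jar and the brass weight where they are.

Things in the scene. Friction and masses are not known exactly. Their poses are not given: they have to be found in the camera images.
- crucible_a: White ceramic crucible, an open round cup, one of two alike: 42 mm high, 36 mm across at the foot, flaring to 44 mm at the rim, 3 mm wall, 60 g. Stands upright on the counter. Origin at the centre of its underside, z up along its axis.
- crucible_b: White ceramic crucible, an open round cup, one of two alike: 42 mm high, 36 mm across at the foot, flaring to 44 mm at the rim, 3 mm wall, 60 g. Stands upright on the counter. Origin at the centre of its underside, z up along its axis.
- stopper_a: Black rubber stopper, one of two alike: solid, 34 mm high, 29 mm across at the bottom, tapering out to 36 mm at the top, 30 g. Stands narrow end down on the counter. Origin at the centre of its underside, z up along its axis.
- stopper_b: Black rubber stopper, one of two alike: solid, 34 mm high, 29 mm across at the bottom, tapering out to 36 mm at the top, 30 g. Stands narrow end down on the counter. Origin at the centre of its underside, z up along its axis.
- tin: Steel sample tin, a closed round can with flat top: 56 mm across, 36 mm high, 120 g. Stands upright on the counter. Origin at the centre of its underside, z up.
- cork_tray: Low open tray with a brown cork floor and dark wooden walls for the crucibles. 140 mm (its x) by 180 mm (its y) outside, rim 15 mm high; walls and floor 5 mm thick, so inside it is 130 by 170 mm and its floor lies 5 mm above the counter. Fixed to the counter, somewhat turned about the vertical. Origin at the centre of its underside (counter level), z up.
- yellow_tray: Low open tray, all yellow plastic, for the stoppers. 140 mm (its x) by 180 mm (its y) outside, rim 15 mm high; walls and floor 5 mm thick, so inside it is 130 by 170 mm and its floor lies 5 mm above the counter. Fixed to the counter, somewhat turned about the vertical. Origin at the centre of its underside (counter level), z up.
- blue_tray: Low open tray, all blue-painted, for the sample tin. 140 mm (its x) by 180 mm (its y) outside, rim 15 mm high; walls and floor 5 mm thick, so inside it is 130 by 170 mm and its floor lies 5 mm above the counter. Fixed to the counter, somewhat turned about the vertical. Origin at the centre of its underside (counter level), z up.
- amber_jar: Bystander, leave alone: small amber glass jar with paper label and black cap, 54 mm across, 60 mm high, standing loose beyond the trays. Origin at the centre of its underside.
- brass_weight: Bystander, leave alone: brass balance weight with a small knob on top, 42 mm across, 58 mm high, standing loose beyond the trays. Origin at the centre of its underside.
Things that resemble listed ones, but are neither listed nor needed, are in the scene too. What is shaped like the stopper_b but pink or red is not meant.

How it is judged:
By the outcome, as a careful person would: the job done as asked, in the order asked, and still so for the second after the job is handed in, with the robot touching nothing.
It also fails if it takes over 128 s, if anything falls off the work surface, if the arm or the gripper's body presses on something with over 40 N, if the wrist force passes 120 N, or if a joint passes its speed limit or range.

ROBOT

A 7-joint arm with a two-finger parallel gripper is mounted at the origin on the work surface. World frame = base frame: x ahead of the robot, y to its left, z up, the work surface at z = 0. Lengths are in m, angles in rad, forces in N, time in s.
With the tool pointing down it reaches from about 0.4 to 0.85 m from the base axis. Payload 4.5 kg.
Tool frame: the origin (TCP) lies at the centre of the arm's flange, where the gripper is bolted on; the fingertips stand 166 mm ahead of it and the grasp point (between the pads) lies 147 mm ahead of it (r.grip_depth is the distance from the TCP to the grasp point, in m); z points along the fingers, y is the line along which they close (so a half turn about z gives the same grasp; the last joint's range is limited). The gripper opens to 88 mm and grips with 3 to 60 N. Pads are 18 mm wide; open, the fingers measure 123 mm over their backs; the gripper's body (75 mm by 187 mm) begins 45 mm behind the grasp point.
Start: joints at [1.194, 0.689, -0.195, 1.565, 0.157, 0.902, -0.215], TCP at [0.25, -0.573, 0.405] pointing down, gripper open.
Joint ranges: [-3.01, 3.01], [-0.46, 2.08], [-1.47, 1.51], [0.13, 2.56], [-1, 4.14], [0.04, 2.09], [-2.66, 2.66]. Speed limits (rad/s): [2.57, 2.57, 3.14, 3.14, 3.14, 3.14, 3.14].

INTERFACE

Orientations are given as a unit quaternion [x, y, z, w].
In Python, from plant import status, cams, r, finder gives the robot as it stands.
- The arm moves only by the tool play_rows, never from a script. Its argument "rows" is a list of rows, each a list of 7 numbers: the opening in per cent of the stroke, from 0 (shut) to 100 (fully open), then the shift along the tool's x, y, z in m, then the turn, a rotation vector about the tool's x, y, z in degrees. A call has 1 to 8 rows; each row shifts and turns the commanded pose from where the row before left it, along the tool's axes as they then stand; what a row does not reach is not made up. A row lasts 1/8 s, in which the tool goes at most 62.5 mm and 10.7 degrees, less where a joint would pass 70% of its speed; a pose out of reach is approached as far as the arm can. A call with a gripper value outside its range is refused whole. The fingers move at their own pace and stop on an object; "grip_force" is the grip in N (left out, the last holds). Time passes only in rows, so rows that do not move let the fingers close. It gives the time, the measured TCP pose, the force, the opening and the grip force at its end, in the units of the state.
- status.get_state(): the state, without advancing time (a new reading comes with each control period).
- cams.snapshot(name): name is "side" or "top" or "wrist"; returns the picture (480x640x3 uint8, red, green, blue); there is no depth.
- cams.camera_params(name): a dict with "vfov" (degrees; the focal length in pixels is half the picture's height over the tangent of half this angle, whatever the lens; pixels are square), "cx", "cy" (the principal point, pixels), "R" (3x3) and "t" (3): a world point X has camera coordinates R X + t; the wrist camera has in their place "tool_from_camera" (4x4, takes a point from camera to tool coordinates, whose origin is the TCP and whose axes are the flange's). Camera axes: x right, y down, z forward; pixel columns grow to the right and rows downward; lengths in m; the calibration is good to about 2 mm. A picture is of the moment at which its call begins: read the wrist's pose just before it. camera_params takes no time and is no camera call.
- r.finish_job(): hands the job in; it is judged then, once.
Trained networks look in the newest picture that a camera, given by its name, has taken for a name from the list of things; names that differ only in an ending like _2 or _b are one class to them, and where a whole thing is asked for, a point or a joint stands for the part that bears it (a point fixed in the world has none). Each returns a list of dicts, best first, with "score" (0 to 1); they miss things now and then, are a little off and sometimes report something else, mostly with a low value. They report only what shows in the picture. A call takes as long as a camera call. They do not tell look-alikes from the thing itself.
- finder.spot_in(camera, label): "at" ([x, y, z] in m, in the coordinates of the camera as it stood for that picture, good to about 4 mm: the middle of the surface that is visible of it).
- finder.regions_of(camera, label): "mask" (480x640 bool, what is visible of it).
The state is a dict: "clock": time; "q": joint angles; "qd": joint speeds; "joint_torque": joint torques, N m; "tool_pos": TCP position; "eef_rot": TCP orientation; "contact_force": force on the tool from outside, world axes, zero at the start; "moment": the same for the moment, N m; "opening": opening from 0.0 (shut) to 1.0 (fully open); "finger_force": force on a finger pad.
Only numpy, scipy, OpenCV 4.12 (cv2) and the standard library are available. Lean on these libraries where they do the work, as an engineer would, in place of code of your own. Each camera call takes 0.05 s, during which the arm holds its last target. There are 200 camera calls.

## Working session

There is one attempt and no reset: what is moved stays moved. The work goes in short steps, Python scripts to look and compute and a tool call to move; the robot and the scene stay as the last step left them, time stands still between calls to the robot, and variables do not carry over. Pictures are saved under pics/ and viewed, at most 14 in all, crops included, and the job is handed in when it is done.

Besides the shell and the picture viewer there is one more tool, called after ">>>" by a JSON object that holds its "name" and its "arguments", one argument or row to a line. play_rows: Moves the arm, as the interface text tells. Its arguments: {"type":"object","properties":{"rows":{"type":"array","items":{"type":"array","items":{"type":"number"}}},"grip_force":{"type":"number"}},"required":["rows"]}

```bash
mkdir -p pics; ls
cat > h.py <<'E'
import numpy as np, cv2
from scipy.spatial.transform import Rotation as Ro
from plant import status, cams, r, finder
def f_of(p): return 240/np.tan(np.radians(p['vfov'])/2)
def cam(name):
    p=cams.camera_params(name)
    if 'R' in p: R=np.array(p['R']);t=np.array(p['t'])
    else:
        s=status.get_state();T=np.eye(4);T[:3,:3]=Ro.from_quat(s['eef_rot']).as_matrix();T[:3,3]=s['tool_pos']
        W=np.linalg.inv(T@np.array(p['tool_from_camera']));R=W[:3,:3];t=W[:3,3]
    return dict(R=R,t=t,f=f_of(p),cx=p['cx'],cy=p['cy'],p=p)
def snap(name,fn=None):
    c=cam(name);im=cams.snapshot(name)
    if fn: cv2.imwrite('pics/'+fn,im[:,:,::-1])
    return c,im
def c2w(c,X): return c['R'].T@(np.array(X)-c['t'])
def proj(c,X):
    x=c['R']@np.array(X)+c['t'];return np.array([c['cx']+c['f']*x[0]/x[2],c['cy']+c['f']*x[1]/x[2]])
def ray(c,uv,z):
    d=c['R'].T@np.array([(uv[0]-c['cx'])/c['f'],(uv[1]-c['cy'])/c['f'],1.]);o=-c['R'].T@c['t']
    return o+d*(z-o[2])/d[2]
E
python3 - <<'E'
from h import *
print(status.get_state())
for n in ['top','side']:
    c,im=snap(n,n+'0.png');print(n,c)
    for l in ['crucible_a','stopper_a','tin','cork_tray','yellow_tray','blue_tray','amber_jar','brass_weight']:
        for d in finder.spot_in(n,l): print(l,round(d['score'],2),c2w(c,d['at']).round(3),proj(c,c2w(c,d['at'])).round())
E
```

```text
pics
{'clock': 0.0, 'q': array([ 1.19383223,  0.68997348, -0.19453539,  1.56631804,  0.15730422,
        0.90249054, -0.21511566]), 'qd': array([-9.66834920e-05, -2.08600012e-05,  1.28257373e-03, -1.74636768e-03,
        1.50473115e-04, -1.52782160e-03, -1.17956634e-03]), 'joint_torque': array([-6.37771045e-04, -5.27567339e+01, -1.26702189e+00, -1.53426164e+01,
       -5.26680239e-02,  6.67949935e-03,  1.77670208e-04]), 'tool_pos': array([ 0.24942455, -0.57272438,  0.40392379]), 'eef_rot': array([ 9.78974110e-01,  2.03982562e-01, -2.41088731e-04, -8.65094223e-04]), 'contact_force': array([ 0.35610576, -0.54580642,  0.17755046]), 'moment': array([0.04843819, 0.01635261, 0.03251406]), 'finger_force': 0.0, 'opening': 1.0028017540420051}
top {'R': array([[ 0.02097236, -0.99976355, -0.00574564],
       [-0.9850101 , -0.019678  , -0.17137058],
       [ 0.17121699,  0.00925356, -0.98518989]]), 't': array([-0.02248624,  0.57798323,  0.78073139]), 'f': np.float64(552.190191465984), 'cx': 315.8931699242136, 'cy': 240.46805833986772, 'p': {'vfov': 46.982698374348374, 'cx': 315.8931699242136, 'c
[... 1526 characters left out ...]
1,  0.61049968])}}
crucible_a 0.95 [0.476 0.006 0.026] [259. 262.]
crucible_a 0.75 [ 0.431 -0.263  0.02 ] [365. 429.]
crucible_a 0.43 [ 0.619 -0.01   0.007] [340. 225.]
stopper_a 0.72 [ 0.424 -0.131  0.035] [290. 348.]
stopper_a 0.58 [0.438 0.116 0.034] [194. 226.]
stopper_a 0.57 [ 0.348 -0.143  0.035] [247. 393.]
stopper_a 0.54 [0.63  0.242 0.004] [250. 138.]
tin 0.63 [0.438 0.252 0.037] [148. 174.]
cork_tray 0.64 [0.629 0.247 0.008] [247. 135.]
cork_tray 0.4 [ 0.616 -0.24   0.006] [451. 329.]
yellow_tray 0.91 [ 0.616 -0.241  0.001] [451. 331.]
blue_tray 0.66 [ 0.619 -0.008  0.006] [339. 224.]
amber_jar 0.72 [0.751 0.075 0.044] [365. 140.]
brass_weight 0.8 [ 0.773 -0.122  0.032] [464. 207.]
```

View pics/top0.png

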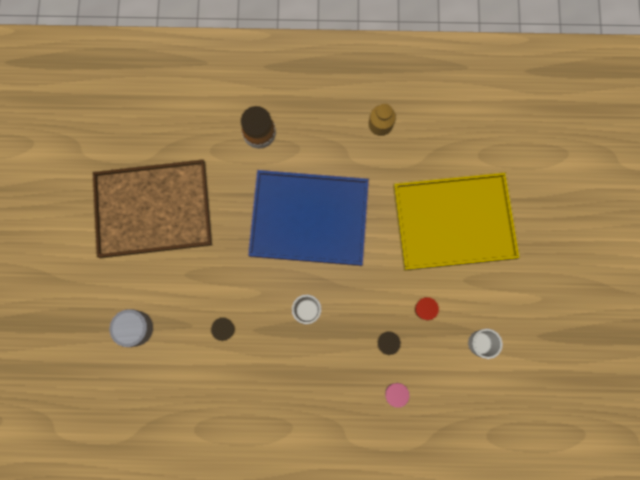

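View pics/side0.png

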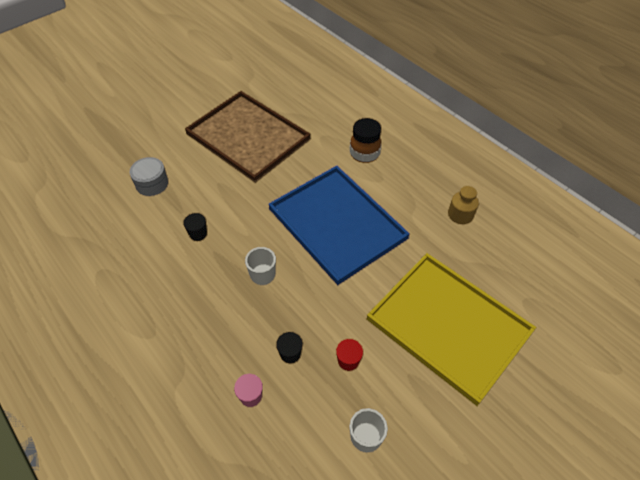

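The top view shows both crucibles (307,310) and (487,344), both black stoppers (222,329) and (389,343), and the tin (130,328). The red (427,308) and pink (397,395) look-alikes are to be left, and the trays are at (152,210), (308,218) and (456,221). The side view agrees. The two cameras differ by about 10 mm, so I'll check with the wrist camera, turning the tool to x=+Y, y=+X first.

>>> {"name": "play_rows", "arguments": {
  "rows": [
    [60,0,0,0,0,0,-9.5],
    [60,0,0,0,0,0,-9.5],
    [60,0,0,0,0,0,-9.5],
    [60,0,0,0,0,0,-9.5],
    [60,0,0,0,0,0,-9.5],
    [60,0,0,0,0,0,-9.5],
    [60,0,0,0,0,0,-9.5],
    [60,0.04,0.02,0,0,0,0]
  ]
}}

```text
clock: 1.9
tool_pos: [0.2673, -0.5354, 0.4041]
eef_rot: [0.709, 0.705, -0.001, 0.0]
contact_force: [-0.0, 0.4, 0.2]
opening: 0.598
finger_force: 0.0
```

>>> {"name": "play_rows", "arguments": {
  "rows": [
    [60,0.05,0.025,0,0,0,0],
    [60,0.05,0.025,0,0,0,0],
    [60,0.05,0.025,0,0,0,0],
    [60,0.05,0.025,0,0,0,0],
    [60,0.05,0.025,0,0,0,0],
    [60,0.05,0.02,0,0,0,0],
    [60,0.03,0.01,0,0,0,0],
    [60,0,0,0,0,0,0]
  ]
}}

```text
clock: 2.9
tool_pos: [0.4254, -0.2004, 0.4052]
eef_rot: [0.705, 0.709, 0.001, 0.0]
contact_force: [-0.3, -0.2, -0.1]
opening: 0.601
finger_force: 0.0
```

Run:
```python
from h import *
s=status.get_state();print(s['clock'],s['tool_pos'],Ro.from_quat(s['eef_rot']).as_matrix().round(3))
c,im=snap('wrist','w1.png');print(c)
for l in ['crucible_a','stopper_a','tin','cork_tray','yellow_tray','blue_tray']:
    for d in finder.spot_in('wrist',l): print(l,round(d['score'],2),c2w(c,d['at']).round(3),proj(c,c2w(c,d['at'])).round())
```

```text
2.9 [ 0.42538847 -0.20041792  0.40516538] [[-0.006  1.     0.001]
 [ 1.     0.006  0.001]
 [ 0.001  0.001 -1.   ]]
{'R': array([[ 0.99997771,  0.00649873,  0.00153188],
       [ 0.00566049, -0.94682633,  0.32169529],
       [ 0.00354104, -0.32167944, -0.94684201]]), 't': array([-0.4256365 , -0.2350347 ,  0.32576116]), 'f': np.float64(369.5745519874015), 'cx': 319.40358838147455, 'cy': 236.99854089437585, 'p': {'vfov': 65.99901416478959, 'cx': 319.40358838147455, 'cy': 236.99854089437585, 'tool_from_camera': array([[ 1.91736951e-04, -9.46669135e-01, -3.22207251e-01,
         8.54222516e-02],
       [ 9.99999968e-01,  1.27669798e-04,  2.19969869e-04,
         9.26359343e-04],
       [-1.67102551e-04, -3.22207282e-01,  9.46669129e-01,
         2.05069202e-02],
       [ 0.00000000e+00,  0.00000000e+00,  0.00000000e+00,
         1.00000000e+00]])}}
crucible_a 0.91 [ 0.426 -0.274  0.026] [318. 271.]
stopper_a 0.86 [ 0.428 -0.119  0.032] [321. 117.]
stopper_a 0.8 [ 0.481 -0.179  0.031] [376. 183.]
stopper_a 0.57 [ 0.357 -0.132  0.033] [244. 130.]
stopper_a 0.15 [ 0.623 -0.225  0.001] [500. 220.]
yellow_tray 0.84 [ 0.626 -0.223  0.   ] [503. 219.]
blue_tray 0.88 [ 0.621 -0.054  0.002] [529.  44.]
```

View pics/w1.png

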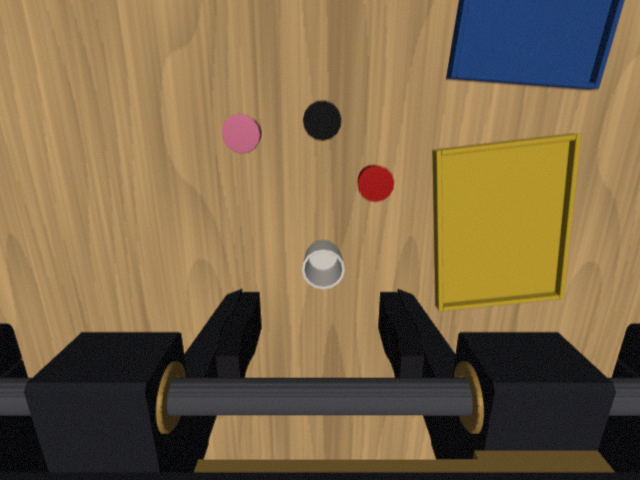

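The wrist view shows the crucible at (323,268), the black stopper at (322,120), pink (241,133), red (376,183) and yellow and blue trays right. It agrees with the top camera, so the side camera is the one that's off. I'll refine with masks.

```bash
cat >> h.py <<'E'
from scipy.optimize import least_squares
DIM={'crucible_a':(.018,.022,.042),'stopper_a':(.0145,.018,.034),'tin':(.028,.028,.036)}
A=np.linspace(0,2*np.pi,48,endpoint=False)
def hullc(c,l,x,y,z=0):
    r0,r1,h=DIM[l];P=[]
    for rr,zz in((r0,z),(r1,z+h)):
        P+=[proj(c,[x+rr*np.cos(a),y+rr*np.sin(a),zz]) for a in A]
    H=cv2.convexHull(np.array(P,np.float32));m=cv2.moments(H)
    return np.array([m['m10']/m['m00'],m['m01']/m['m00']]),m['m00']
def loc(c,cname,l,ms=.3):
    out=[]
    for d in finder.regions_of(cname,l):
        m=d['mask'].astype(np.uint8)
        if d['score']<ms or m.sum()<60: continue
        H=cv2.convexHull(max(cv2.findContours(m,0,1)[0],key=cv2.contourArea))
        mm=cv2.moments(m,True);uv=np.array([mm['m10']/mm['m00'],mm['m01']/mm['m00']])
        g=ray(c,uv,.03)[:2]
        s=least_squares(lambda p:hullc(c,l,*p)[0]-uv,g,diff_step=1e-3).x
        out.append((d['score'],s,uv,m.sum()/hullc(c,l,*s)[1],m))
    return out
def loctray(c,cname,l):
    d=finder.regions_of(cname,l)[0];m=d['mask'].astype(np.uint8)
    k=max(cv2.findContours(m,0,1)[0],key=cv2.contourArea)[:,0]
    W=np.array([ray(c,u,.015)[:2] for u in k],np.float32)
    return d['score'],cv2.minAreaRect(W*1000)
def joint(l,views):  # (cam,uv) list -> x,y,z of base
    return least_squares(lambda p:np.concatenate([hullc(c,l,*p)[0]-uv for c,uv in views]),[*ray(views[0][0],views[0][1],.02)[:2],0],diff_step=1e-3).x
E
python3 - <<'E'
from h import *
ct,im=snap('top')
T={}
for l in DIM:
    T[l]=loc(ct,'top',l)
    for o in T[l]: print('top',l,round(o[0],2),o[1].round(4),o[2].round(1),round(o[3],2),im[o[4]>0].mean(0).round())
for l in ['cork_tray','yellow_tray','blue_tray']: print(l,loctray(ct,'top',l))
cw,iw=snap('wrist')
for l in ['crucible_a','stopper_a']:
    for o in loc(cw,'wrist',l):
        print('wrist',l,round(o[0],2),o[1].round(4),o[2].round(1),round(o[3],2))
        for t in T[l]:
            if np.hypot(*(t[1]-o[1]))<.02: print('   joint',joint(l,[(cw,o[2]),(ct,t[2])]).round(4))
print(loctray(cw,'wrist','yellow_tray'))
E
```

```text
top crucible_a 0.75 [ 0.4334 -0.2502] [475.2 341.8] 0.35 [155. 150. 139.]
top crucible_a 0.6 [0.4766 0.0022] [305.9 308.7] 0.99 [177. 173. 162.]
top stopper_a 0.75 [ 0.4292 -0.1209] [388.1 342.8] 0.92 [72. 60. 42.]
top stopper_a 0.69 [ 0.4808 -0.1787] [426.1 308.7] 0.98 [164.  56.  33.]
top stopper_a 0.61 [0.4455 0.1273] [222.  328.2] 0.99 [79. 66. 45.]
top stopper_a 0.61 [ 0.3546 -0.1333] [396.5 394.7] 0.96 [195. 112. 131.]
top tin 0.88 [0.4436 0.2683] [130.6 327.6] 1.0 [143. 141. 141.]
cork_tray (0.75, ((632.010498046875, 252.81268310546875), (143.84523010253906, 182.5050506591797), 7.9425153732299805))
yellow_tray (0.71, ((621.7567138671875, -227.528076171875), (142.4525604248047, 185.37779235839844), 8.094063758850098))
blue_tray (0.95, ((622.18994140625, 2.672119140625), (179.63804626464844, 141.35394287109375), 86.38932800292969))
wrist crucible_a 0.86 [ 0.4311 -0.2644] [325.  261.4] 0.97
   joint [ 0.4306 -0.2244  0.0947]
wrist stopper_a 0.9 [ 0.429  -0.1214] [323.5 115.3] 0.94
   joint [ 0.4291 -0.1214 -0.0047]
wrist stopper_a 0.8 [ 0.355  -0.1338] [242.6 129.5] 0.93
   joint [ 0.3541 -0.134  -0.0044]
wrist stopper_a 0.76 [ 0.481  -0.1783] [377.5 177.9] 0.92
   joint [ 0.4807 -0.1781  0.0022]
(0.84, ((619.406005859375, -229.2583770751953), (144.02696228027344, 181.61737060546875), 7.043282985687256))
```

>>> {"name": "play_rows", "arguments": {
  "rows": [
    [75,-0.02,0.002,0.04,0,0,0],
    [75,-0.02,0.002,0.05,0,0,0],
    [75,-0.015,0.001,0.04,0,0,0],
    [75,-0.01,0.0,0.03,0,0,0],
    [75,0,0,0,0,0,0]
  ]
}}

```text
clock: 4.42
tool_pos: [0.4288, -0.2681, 0.2431]
eef_rot: [0.707, 0.707, -0.001, -0.002]
contact_force: [0.2, 0.2, 0.7]
opening: 0.75
finger_force: 0.0
```

```bash
cat >> h.py <<'E'
def look(l,fn=None):
    s=status.get_state();c,im=snap('wrist',fn);print(s['clock'],'tcp',s['tool_pos'].round(4),'yaw',Ro.from_quat(s['eef_rot']).as_matrix()[:2,0].round(3))
    for o in loc(c,'wrist',l): print('wrist',l,round(o[0],2),o[1].round(4),o[2].round(1),'ratio',round(o[3],2),'tool dx,dy',(Ro.from_quat(s['eef_rot']).inv().apply([*(o[1]-s['tool_pos'][:2]),0])[:2]).round(4), 'rgb',im[o[4]>0].mean(0).round())
E
python3 -c "
from h import *
look('crucible_a','w2.png')"
```

```text
4.425 tcp [ 0.4288 -0.2681  0.2431] yaw [0. 1.]
wrist crucible_a 0.96 [ 0.4313 -0.2644] [323.6 266.5] ratio 0.97 tool dx,dy [0.0037 0.0025] rgb [151. 146. 138.]
```

View pics/w2.png

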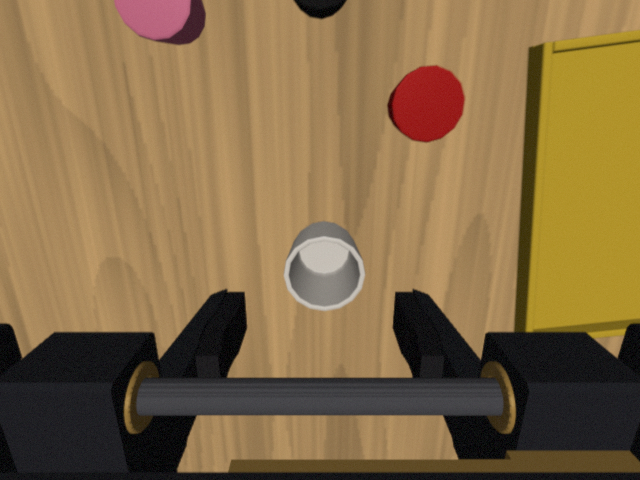

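The wrist view shows the crucible centred between the fingers at (323,268). Both wrist views agree to 0.3 mm. I'll descend and grip.

>>> {"name": "play_rows", "arguments": {
  "grip_force": 12,
  "rows": [
    [75,0.004,0.0025,0.025,0,0,0],
    [75,0,0,0.025,0,0,0],
    [75,0,0,0.017,0,0,0],
    [75,0,0,0,0,0,0],
    [20,0,0,0,0,0,0],
    [20,0,0,0,0,0,0],
    [20,0,0,0,0,0,0],
    [20,0,0,0,0,0,0]
  ]
}}

```text
clock: 5.52
tool_pos: [0.4321, -0.2641, 0.1786]
eef_rot: [0.707, 0.707, 0.0, 0.001]
contact_force: [-0.9, 0.1, 7.3]
opening: 0.476
finger_force: 11.8
```

>>> {"name": "play_rows", "arguments": {
  "rows": [
    [20,0,0,-0.02,0,0,0],
    [20,0,0,-0.04,0,0,0],
    [20,0.0,0,-0.05,0,0,0],
    [20,0.03,0.02,-0.05,0,0,0],
    [20,0.05,0.025,-0.02,0,0,0],
    [20,0.06,0.03,0,0,0,0],
    [20,0.06,0.02,0,0,0,0],
    [20,0.05,0.01,0,0,0,0]
  ]
}}

```text
clock: 6.52
tool_pos: [0.5351, -0.0161, 0.358]
eef_rot: [0.706, 0.708, 0.001, 0.0]
contact_force: [-0.2, -0.0, -0.8]
opening: 0.472
finger_force: 12.0
```

```bash
python3 -c "
from h import *
look('crucible_a','w3.png')
print(status.get_state()['opening'],status.get_state()['finger_force'],status.get_state()['contact_force'])
c=cam('wrist')
for l in ['stopper_a','tin']:
  for o in loc(c,'wrist',l): print(l,o[0],o[1].round(4),o[2],o[3])
for l in ['cork_tray','blue_tray']: print(l,loctray(c,'wrist',l))
"
```

```text
6.525 tcp [ 0.5351 -0.0161  0.358 ] yaw [-0.002  1.   ]
wrist crucible_a 0.81 [0.4766 0.0029] [247.3 195.4] ratio 1.0 tool dx,dy [ 0.0191 -0.0584] rgb [192. 183. 172.]
wrist crucible_a 0.76 [ 0.5365 -0.1297] [319.2 329.3] ratio 4.6 tool dx,dy [-0.1136  0.0012] rgb [166. 161. 154.]
wrist crucible_a 0.72 [ 0.607 -0.241] [385.1 418.5] ratio 1.91 tool dx,dy [-0.2251  0.0715] rgb [203. 169.  52.]
0.4777022021903032 11.995523927544127 [ 0.45971671 -0.76528329 -1.2821315 ]
stopper_a 0.97 [0.4438 0.1328] [196.382146    28.75329815] 0.9375068684622074
stopper_a 0.79 [ 0.3609 -0.1189] [137.08706468 320.26741294] 0.5031826458982861
stopper_a 0.76 [ 0.4307 -0.1125] [208.0768559 315.5650655] 0.7765699644860812
stopper_a 0.63 [ 0.4815 -0.1779] [263.25    371.71875] 0.047132614120189945Traceback (most recent call last):
  File "<string>", line 8, in <module>
    for l in ['cork_tray','blue_tray']: print(l,loctray(c,'wrist',l))
                                                ~~~~~~~^^^^^^^^^^^^^
  File "h.py", line 43, in loctray
    d=finder.regions_of(cname,l)[0];m=d['mask'].astype(np.uint8)
      ~~~~~~~~~~~~~~~~~~~~~~~~~~^^^
IndexError: list index out of range
```

View pics/w3.png

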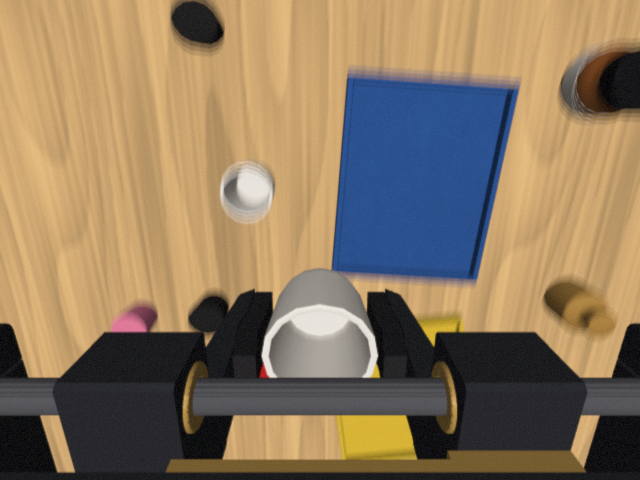

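The crucible is held upright in the gripper at (320,335). The next crucible is at (247,192), the stopper at (197,22) and the blue tray right of centre. Now carry it to the cork tray.

>>> {"name": "play_rows", "arguments": {
  "rows": [
    [20,0.04,0.012,0,0,0,0],
    [20,0.055,0.016,0,0,0,0],
    [20,0.06,0.018,0,0,0,0],
    [20,0.06,0.018,0.02,0,0,0],
    [20,0.05,0.016,0.03,0,0,0],
    [20,0.034,0.01,0.04,0,0,0],
    [20,0,0,0.03,0,0,0],
    [20,0,0,0.01,0,0,0]
  ]
}}

```text
clock: 7.78
tool_pos: [0.6233, 0.2745, 0.2261]
eef_rot: [0.708, 0.707, -0.003, 0.0]
contact_force: [-0.6, -0.6, -0.1]
opening: 0.478
finger_force: 12.0
```

```bash
python3 -c "
from h import *
s=status.get_state();print(s['clock'],s['tool_pos'],s['contact_force'])
c,im=snap('wrist','w4.png');print(loctray(c,'wrist','cork_tray'))
c2,im=snap('top');print(loctray(c2,'top','cork_tray'))
"
```

```text
7.775 [0.6232843  0.27451407 0.2261476 ] [-0.60980069 -0.64076784 -0.10568851]
(0.97, ((628.9226684570312, 282.24249267578125), (139.83680725097656, 126.1553726196289), 7.770256996154785))Traceback (most recent call last):
  File "<string>", line 5, in <module>
    c2,im=snap('top');print(loctray(c2,'top','cork_tray'))
                            ~~~~~~~^^^^^^^^^^^^^^^^^^^^^^
  File "h.py", line 43, in loctray
    d=finder.regions_of(cname,l)[0];m=d['mask'].astype(np.uint8)
      ~~~~~~~~~~~~~~~~~~~~~~~~~~^^^
IndexError: list index out of range
```

View pics/w4.png

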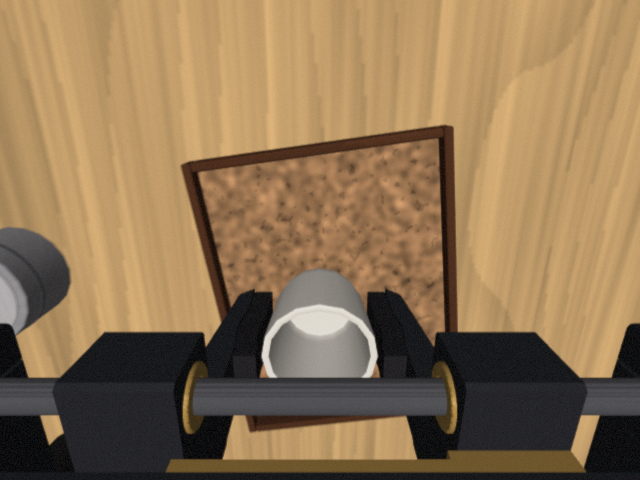

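The wrist view shows the cork tray below, with its far corners at (188,165) and (450,127), and the crucible held upright. Its yaw and edge agree with the top camera. I'll lower gently.

>>> {"name": "play_rows", "arguments": {
  "rows": [
    [20,0.01,0.002,0,0,0,0],
    [20,0.0075,0.002,0.012,0,0,0],
    [20,0,0,0.012,0,0,0],
    [20,0,0,0.008,0,0,0],
    [20,0,0,0.003,0,0,0],
    [20,0,0,0.002,0,0,0],
    [20,0,0,0,0,0,0]
  ]
}}

```text
clock: 8.85
tool_pos: [0.6274, 0.2947, 0.1918]
eef_rot: [0.707, 0.707, 0.0, 0.0]
contact_force: [0.1, 0.3, -1.0]
opening: 0.477
finger_force: 12.0
```

>>> {"name": "play_rows", "arguments": {
  "rows": [
    [20,0,0,0.002,0,0,0],
    [20,0,0,0.002,0,0,0],
    [20,0,0,0.001,0,0,0],
    [20,0,0,0.001,0,0,0],
    [20,0,0,0,0,0,0]
  ]
}}

```text
clock: 9.48
tool_pos: [0.6273, 0.2948, 0.1856]
eef_rot: [0.707, 0.707, -0.0, 0.0]
contact_force: [-0.6, 0.4, 0.1]
opening: 0.478
finger_force: 12.0
```

>>> {"name": "play_rows", "arguments": {
  "rows": [
    [20,0,0,0.001,0,0,0],
    [20,0,0,0.001,0,0,0],
    [20,0,0,0,0,0,0]
  ]
}}

```text
clock: 9.85
tool_pos: [0.6273, 0.2949, 0.1838]
eef_rot: [0.707, 0.707, 0.0, 0.0]
contact_force: [-0.2, 0.3, 0.3]
opening: 0.474
finger_force: 12.0
```

>>> {"name": "play_rows", "arguments": {
  "rows": [
    [20,0,0,0.001,0,0,0],
    [20,0,0,0,0,0,0]
  ]
}}

```text
clock: 10.1
tool_pos: [0.6274, 0.2949, 0.1837]
eef_rot: [0.707, 0.707, 0.0, 0.0]
contact_force: [-2.1, -0.2, 7.1]
opening: 0.474
finger_force: 11.8
```

Contact with the floor. Release and retract, heading for the second crucible at (0.4766, 0.003).

>>> {"name": "play_rows", "arguments": {
  "rows": [
    [56,0,0,0,0,0,0],
    [62,0,0,0,0,0,0],
    [62,0,0,0,0,0,0],
    [62,0,0,-0.02,0,0,0],
    [62,0,0,-0.04,0,0,0],
    [62,0,0,-0.04,0,0,0],
    [62,-0.03,-0.015,-0.02,0,0,0],
    [70,-0.05,-0.03,0,0,0,0]
  ]
}}

```text
clock: 11.1
tool_pos: [0.5831, 0.2163, 0.3063]
eef_rot: [0.706, 0.708, 0.004, 0.001]
contact_force: [0.2, -0.6, -0.7]
opening: 0.695
finger_force: 0.0
```

```bash
python3 -c "
from h import *
look('crucible_a','w5.png')
c=cam('wrist')
for l in ['tin','stopper_a']:
  for o in loc(c,'wrist',l): print(l,o[0],o[1].round(4),o[2],o[3])
"
```

```text
11.1 tcp [0.5831 0.2163 0.3063] yaw [-0.002  1.   ]
wrist crucible_a 0.89 [0.4846 0.0125] [207.5 446.8] ratio 0.5 tool dx,dy [-0.2036 -0.099 ] rgb [131. 121. 109.]
wrist crucible_a 0.68 [0.6286 0.2935] [386.9 126.3] ratio 1.01 tool dx,dy [0.077  0.0458] rgb [173. 162. 150.]
tin 0.97 [0.4376 0.2563] [115.7038961 162.404329 ] 0.9501169047005829
stopper_a 0.85 [0.4438 0.1286] [153.29210836 322.19787986] 0.37654458174637295
```

View pics/w5.png

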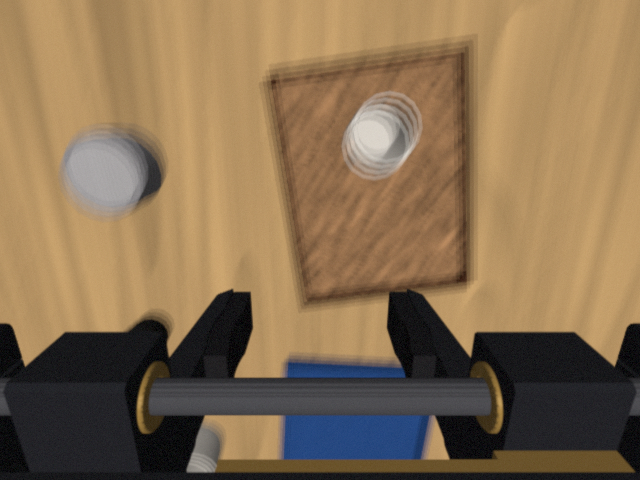

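The first crucible stands in the cork tray at (385,130); the tin shows at (110,170). Now the second crucible.

>>> {"name": "play_rows", "arguments": {
  "rows": [
    [75,-0.055,-0.025,0,0,0,0],
    [75,-0.06,-0.03,0,0,0,0],
    [75,-0.05,-0.03,0.02,0,0,0],
    [75,-0.035,-0.015,0.02,0,0,0],
    [75,-0.01,-0.003,0.02,0,0,0],
    [75,0,0,0,0,0,0],
    [75,0,0,0,0,0,0]
  ]
}}

```text
clock: 12.18
tool_pos: [0.483, 0.0106, 0.2433]
eef_rot: [0.706, 0.708, 0.002, 0.0]
contact_force: [0.9, -0.2, -1.2]
opening: 0.751
finger_force: 0.0
```

```bash
python3 -c "
from h import *
look('crucible_a')
c=cam('wrist')
for l in ['stopper_a']:
  for o in loc(c,'wrist',l): print(l,o[0],o[1].round(4),o[2],o[3])
print(loctray(c,'wrist','blue_tray'))
"
```

```text
12.175 tcp [0.483  0.0106 0.2433] yaw [-0.003  1.   ]
wrist crucible_a 0.59 [0.4762 0.003 ] [304.5 284. ] ratio 1.0 tool dx,dy [-0.0076 -0.0069] rgb [163. 157. 149.]
stopper_a 0.72 [0.4443 0.1263] [233.665617    40.05609132] 0.9135035507863399
stopper_a 0.6 [ 0.4276 -0.1233] [238.54676259 438.97032374] 0.7037339781687063
(0.83, ((619.5460815429688, 16.373199462890625), (154.86398315429688, 143.65380859375), 88.15640258789062))
```

>>> {"name": "play_rows", "arguments": {
  "rows": [
    [75,-0.0075,-0.007,0.01,0,0,0],
    [75,0,0,0.025,0,0,0],
    [75,0,0,0.02,0,0,0],
    [75,0,0,0.01,0,0,0],
    [75,0,0,0,0,0,0]
  ]
}}

```text
clock: 13.0
tool_pos: [0.4746, 0.0017, 0.1775]
eef_rot: [0.707, 0.708, -0.0, -0.0]
contact_force: [-0.4, 0.1, 0.4]
opening: 0.751
finger_force: 0.0
```

>>> {"name": "play_rows", "arguments": {
  "rows": [
    [20,0,0,0,0,0,0],
    [20,0,0,0,0,0,0],
    [20,0,0,0,0,0,0],
    [20,0,0,0,0,0,0],
    [20,0,0,0,0,0,0]
  ]
}}

```text
clock: 13.62
tool_pos: [0.4748, 0.0012, 0.1782]
eef_rot: [0.707, 0.707, 0.0, 0.0]
contact_force: [0.5, 0.9, 5.6]
opening: 0.477
finger_force: 11.8
```

>>> {"name": "play_rows", "arguments": {
  "rows": [
    [20,0,0,-0.02,0,0,0],
    [20,0,0,-0.04,0,0,0],
    [20,0.02,0.015,-0.04,0,0,0],
    [20,0.04,0.03,-0.02,0,0,0],
    [20,0.05,0.037,0,0,0,0],
    [20,0.05,0.04,0,0,0,0],
    [20,0.04,0.03,0.02,0,0,0],
    [20,0.012,0.01,0.04,0,0,0]
  ]
}}

```text
clock: 14.62
tool_pos: [0.637, 0.2164, 0.2384]
eef_rot: [0.706, 0.708, 0.003, -0.0]
contact_force: [-0.1, -0.7, -0.4]
opening: 0.48
finger_force: 12.0
```

>>> {"name": "play_rows", "arguments": {
  "rows": [
    [20,0,0,0.02,0,0,0],
    [20,0,0,0.012,0,0,0],
    [20,0,0,0,0,0,0]
  ]
}}

```text
clock: 15.0
tool_pos: [0.6351, 0.2108, 0.2054]
eef_rot: [0.707, 0.707, -0.001, 0.0]
contact_force: [-0.3, 0.9, -0.3]
opening: 0.477
finger_force: 12.0
```

```bash
python3 -c "
from h import *
look('crucible_a','w6.png')"
```

```text
15.0 tcp [0.6351 0.2108 0.2054] yaw [0. 1.]
wrist crucible_a 0.95 [0.6359 0.1977] [319.6 327.2] ratio 1.26 tool dx,dy [-0.0131  0.0008] rgb [163. 158. 151.]
wrist crucible_a 0.8 [0.6281 0.2935] [298.2 115.1] ratio 1.03 tool dx,dy [ 0.0827 -0.007 ] rgb [179. 174. 168.]
```

View pics/w6.png

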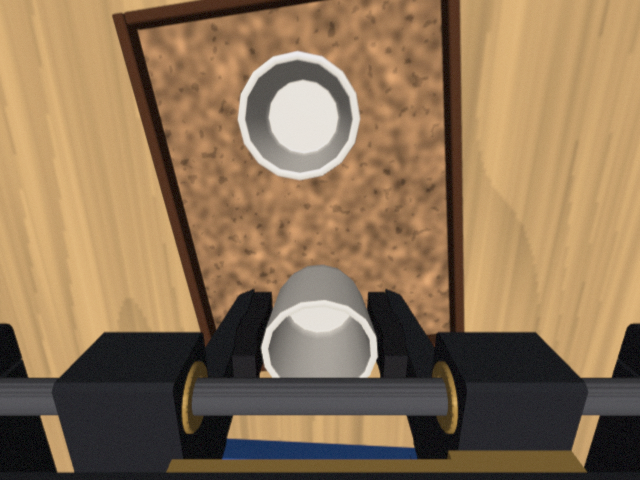

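The first crucible stands in the tray at (300,115), and the second is held over the near half. Lower it.

>>> {"name": "play_rows", "arguments": {
  "rows": [
    [20,0,0,0.008,0,0,0],
    [20,0,0,0.006,0,0,0],
    [20,0,0,0.003,0,0,0],
    [20,0,0,0.001,0,0,0],
    [20,0,0,0.001,0,0,0],
    [20,0,0,0,0,0,0]
  ]
}}

```text
clock: 15.85
tool_pos: [0.6355, 0.2123, 0.1867]
eef_rot: [0.707, 0.707, 0.0, 0.0]
contact_force: [0.1, -0.2, -1.4]
opening: 0.479
finger_force: 12.0
```

>>> {"name": "play_rows", "arguments": {
  "rows": [
    [20,0,0,0.001,0,0,0],
    [20,0,0,0,0,0,0],
    [20,0,0,0,0,0,0]
  ]
}}

```text
clock: 16.23
tool_pos: [0.6355, 0.2122, 0.1858]
eef_rot: [0.707, 0.707, 0.0, 0.0]
contact_force: [0.0, -0.2, -1.1]
opening: 0.481
finger_force: 12.0
```

>>> {"name": "play_rows", "arguments": {
  "rows": [
    [20,0,0,0.001,0,0,0],
    [20,0,0,0.001,0,0,0],
    [20,0,0,0,0,0,0]
  ]
}}

```text
clock: 16.6
tool_pos: [0.6354, 0.2122, 0.1836]
eef_rot: [0.707, 0.707, -0.0, 0.0]
contact_force: [-0.3, 0.0, -1.6]
opening: 0.479
finger_force: 12.0
```

>>> {"name": "play_rows", "arguments": {
  "rows": [
    [20,0,0,0.001,0,0,0],
    [20,0,0,0,0,0,0]
  ]
}}

```text
clock: 16.85
tool_pos: [0.6355, 0.2122, 0.1833]
eef_rot: [0.707, 0.707, -0.0, 0.0]
contact_force: [-1.0, -1.1, 3.6]
opening: 0.474
finger_force: 11.9
```

>>> {"name": "play_rows", "arguments": {
  "rows": [
    [56,0,0,0,0,0,0],
    [62,0,0,0,0,0,0],
    [62,0,0,0,0,0,0],
    [62,0,0,-0.02,0,0,0],
    [62,0,0,-0.03,0,0,0],
    [62,-0.01,-0.03,-0.03,0,0,0],
    [65,-0.025,-0.05,0,0,0,0],
    [65,-0.025,-0.055,0,0,0,0]
  ]
}}

```text
clock: 17.85
tool_pos: [0.4998, 0.1517, 0.2645]
eef_rot: [0.707, 0.707, 0.002, 0.001]
contact_force: [0.1, -0.5, 0.0]
opening: 0.656
finger_force: 0.0
```

>>> {"name": "play_rows", "arguments": {
  "rows": [
    [65,-0.02,-0.04,0.01,0,0,0],
    [65,-0.005,-0.016,0.02,0,0,0],
    [65,0,0,0,0,0,0],
    [65,0,0,0,0,0,0]
  ]
}}

```text
clock: 18.35
tool_pos: [0.446, 0.128, 0.2336]
eef_rot: [0.707, 0.707, 0.002, 0.001]
contact_force: [0.2, -0.4, -0.3]
opening: 0.652
finger_force: 0.0
```

```bash
python3 -c "
from h import *
look('stopper_a','w7.png')
c=cam('wrist')
for l in ['crucible_a','tin']:
  for o in loc(c,'wrist',l): print(l,o[0],o[1].round(4),o[2],o[3])
"
```

```text
18.35 tcp [0.446  0.128  0.2336] yaw [-0.001  1.   ]
wrist stopper_a 0.8 [0.4443 0.128 ] [313.3 274.5] ratio 0.93 tool dx,dy [ 0.0001 -0.0017] rgb [27. 26. 24.]
tin 0.85 [0.4434 0.2471] [309.77067381  23.65122511] 0.334924337906931
```

>>> {"name": "play_rows", "arguments": {
  "rows": [
    [65,0,-0.0015,0.025,0,0,0],
    [65,0,0,0.025,0,0,0],
    [65,0,0,0.011,0,0,0],
    [65,0,0,0,0,0,0],
    [10,0,0,0,0,0,0],
    [10,0,0,0,0,0,0],
    [10,0,0,0,0,0,0],
    [10,0,0,0,0,0,0]
  ]
}}

```text
clock: 19.55
tool_pos: [0.445, 0.1276, 0.175]
eef_rot: [0.707, 0.707, -0.001, -0.0]
contact_force: [-0.0, -0.9, 4.4]
opening: 0.38
finger_force: 11.7
```

>>> {"name": "play_rows", "arguments": {
  "rows": [
    [10,0,0,-0.02,0,0,0],
    [10,0,0,-0.04,0,0,0],
    [10,-0.02,0.01,-0.04,0,0,0],
    [10,-0.045,0.02,-0.02,0,0,0],
    [10,-0.055,0.025,0,0,0,0],
    [10,-0.055,0.025,0,0,0,0],
    [10,-0.055,0.025,0,0,0,0],
    [10,-0.055,0.025,0,0,0,0]
  ]
}}

```text
clock: 20.55
tool_pos: [0.5756, -0.1594, 0.2944]
eef_rot: [0.707, 0.707, -0.001, -0.001]
contact_force: [0.8, -0.5, -1.0]
opening: 0.379
finger_force: 12.0
```

>>> {"name": "play_rows", "arguments": {
  "rows": [
    [10,-0.055,0.025,0,0,0,0],
    [10,-0.04,0.02,0.02,0,0,0],
    [10,-0.013,0.005,0.03,0,0,0],
    [10,0,0,0.025,0,0,0],
    [10,0,0,0.01,0,0,0],
    [10,0,0,0,0,0,0]
  ]
}}

```text
clock: 21.3
tool_pos: [0.6251, -0.2637, 0.2092]
eef_rot: [0.706, 0.708, -0.001, -0.001]
contact_force: [-0.4, -0.3, -0.9]
opening: 0.378
finger_force: 12.0
```

```bash
python3 -c "
from h import *
look('stopper_a','w8.png')
c=cam('wrist')
print(loctray(c,'wrist','yellow_tray'))"
```

```text
21.3 tcp [ 0.6251 -0.2637  0.2092] yaw [-0.003  1.   ]
wrist stopper_a 0.95 [ 0.6253 -0.2849] [319.1 330.4] ratio 1.45 tool dx,dy [-0.0212  0.0001] rgb [27. 25. 23.]
wrist stopper_a 0.89 [ 0.4998 -0.1807] [ 21.9 114.6] ratio 0.32 tool dx,dy [ 0.0834 -0.1251] rgb [68. 13. 11.]
(0.87, ((621.8642578125, -222.02479553222656), (140.75975036621094, 162.37911987304688), 6.941849708557129))
```

View pics/w8.png

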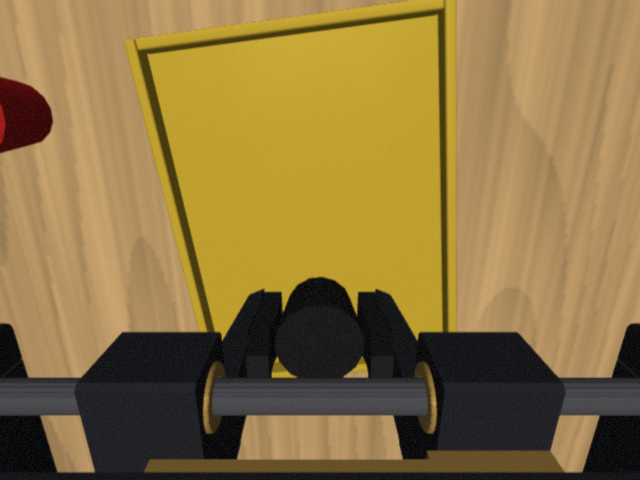

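The stopper is held upright over the near half of the yellow tray (320,335); far rim corners at (130,45) and (450,5). Lower.

>>> {"name": "play_rows", "arguments": {
  "rows": [
    [10,0,0,0.012,0,0,0],
    [10,0,0,0.01,0,0,0],
    [10,0,0,0.003,0,0,0],
    [10,0,0,0.001,0,0,0],
    [10,0,0,0,0,0,0],
    [10,0,0,0,0,0,0]
  ]
}}

```text
clock: 22.2
tool_pos: [0.6254, -0.2653, 0.1838]
eef_rot: [0.707, 0.707, -0.001, -0.0]
contact_force: [0.3, -0.6, 0.2]
opening: 0.38
finger_force: 12.0
```

>>> {"name": "play_rows", "arguments": {
  "rows": [
    [10,0,0,0.001,0,0,0],
    [10,0,0,0.001,0,0,0],
    [10,0,0,0,0,0,0]
  ]
}}

```text
clock: 22.58
tool_pos: [0.6251, -0.2653, 0.1814]
eef_rot: [0.707, 0.707, -0.001, -0.001]
contact_force: [0.6, 0.1, -0.9]
opening: 0.383
finger_force: 12.0
```

>>> {"name": "play_rows", "arguments": {
  "rows": [
    [10,0,0,0.001,0,0,0],
    [10,0,0,0,0,0,0]
  ]
}}

```text
clock: 22.82
tool_pos: [0.6251, -0.2653, 0.1804]
eef_rot: [0.707, 0.707, -0.001, -0.001]
contact_force: [-0.6, -0.5, -0.8]
opening: 0.379
finger_force: 12.0
```

>>> {"name": "play_rows", "arguments": {
  "rows": [
    [10,0,0,0.001,0,0,0],
    [10,0,0,0,0,0,0]
  ]
}}

```text
clock: 23.08
tool_pos: [0.6252, -0.2653, 0.1801]
eef_rot: [0.707, 0.707, -0.001, -0.0]
contact_force: [-2.2, -0.2, 5.4]
opening: 0.38
finger_force: 11.7
```

>>> {"name": "play_rows", "arguments": {
  "rows": [
    [48,0,0,0,0,0,0],
    [55,0,0,0,0,0,0],
    [55,0,0,0,0,0,0],
    [55,0,0,-0.02,0,0,0],
    [55,0,0,-0.04,0,0,0],
    [60,0.02,-0.03,-0.04,0,0,0],
    [60,0.035,-0.05,0,0,0,0],
    [60,0.04,-0.05,0,0,0,0]
  ]
}}

```text
clock: 24.08
tool_pos: [0.4955, -0.1706, 0.2817]
eef_rot: [0.707, 0.707, -0.0, 0.001]
contact_force: [1.1, -0.0, -0.4]
opening: 0.598
finger_force: 0.0
```

>>> {"name": "play_rows", "arguments": {
  "rows": [
    [60,0.035,-0.045,0.01,0,0,0],
    [60,0.014,-0.021,0.03,0,0,0],
    [60,0,0,0.005,0,0,0],
    [60,0,0,0,0,0,0]
  ]
}}

```text
clock: 24.58
tool_pos: [0.432, -0.1226, 0.2354]
eef_rot: [0.707, 0.707, -0.001, 0.001]
contact_force: [-0.6, -0.8, -0.0]
opening: 0.602
finger_force: 0.0
```

```bash
python3 -c "
from h import *
look('stopper_a','w9.png')"
```

```text
24.575 tcp [ 0.432  -0.1226  0.2354] yaw [-0.001  1.   ]
wrist stopper_a 0.94 [ 0.3547 -0.1333] [182.2 287.3] ratio 0.94 tool dx,dy [-0.0106 -0.0773] rgb [168.  91. 113.]
wrist stopper_a 0.85 [ 0.4694 -0.1797] [378.8 354.9] ratio 0.21 tool dx,dy [-0.0571  0.0374] rgb [125.  25.  22.]
wrist stopper_a 0.76 [ 0.4288 -0.1212] [311.9 269.7] ratio 0.92 tool dx,dy [ 0.0015 -0.0032] rgb [29. 27. 26.]
```

>>> {"name": "play_rows", "arguments": {
  "rows": [
    [60,0.0015,-0.003,0.025,0,0,0],
    [60,0,0,0.025,0,0,0],
    [60,0,0,0.011,0,0,0],
    [60,0,0,0,0,0,0],
    [10,0,0,0,0,0,0],
    [10,0,0,0,0,0,0],
    [10,0,0,0,0,0,0],
    [10,0,0,0,0,0,0]
  ]
}}

```text
clock: 25.68
tool_pos: [0.4285, -0.1216, 0.1817]
eef_rot: [0.707, 0.707, -0.001, 0.003]
contact_force: [0.6, 0.2, 4.5]
opening: 0.387
finger_force: 12.0
```

>>> {"name": "play_rows", "arguments": {
  "rows": [
    [10,0,0,0,0,0,0],
    [10,0,0,0,0,0,0]
  ]
}}

```text
clock: 25.92
tool_pos: [0.4285, -0.1216, 0.1816]
eef_rot: [0.707, 0.707, -0.001, 0.003]
contact_force: [0.3, -0.4, 5.7]
opening: 0.386
finger_force: 12.0
```

```bash
python3 -c "
from h import *
look('stopper_a','w10.png')"
```

```text
25.925 tcp [ 0.4285 -0.1216  0.1816] yaw [0. 1.]
wrist stopper_a 0.61 [ 0.4297 -0.121 ] [318.7 321.8] ratio 0.92 tool dx,dy [0.0006 0.0012] rgb [28. 26. 26.]
wrist stopper_a 0.58 [ 0.3589 -0.12  ] [150.2 318.3] ratio 0.34 tool dx,dy [ 0.0016 -0.0697] rgb [132.  72.  88.]
```

View pics/w10.png

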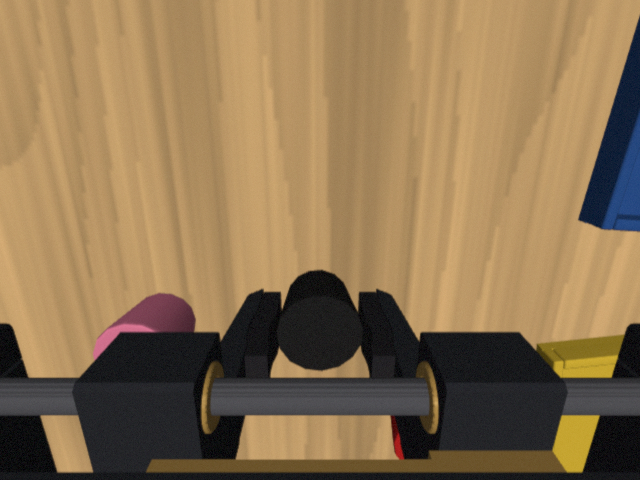

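The stopper is held between the fingers at (318,320), gripped slightly high; pink and red are untouched. Lift and carry.

>>> {"name": "play_rows", "arguments": {
  "rows": [
    [10,0,0,-0.02,0,0,0],
    [10,0,0,-0.04,0,0,0],
    [10,0,0,-0.04,0,0,0],
    [10,-0.015,0.04,0,0,0,0],
    [10,-0.02,0.05,0,0,0,0],
    [10,-0.02,0.05,0,0,0,0],
    [10,-0.0145,0.04,0.01,0,0,0],
    [10,0,0.007,0.03,0,0,0]
  ]
}}

```text
clock: 27.02
tool_pos: [0.6188, -0.1938, 0.2274]
eef_rot: [0.709, 0.705, 0.0, 0.008]
contact_force: [-0.1, 0.7, -0.4]
opening: 0.389
finger_force: 12.0
```

>>> {"name": "play_rows", "arguments": {
  "rows": [
    [10,0,0,0.02,0,0,0],
    [10,0,0,0,0,0,0],
    [10,0,0,0,0,0,0]
  ]
}}

```text
clock: 27.4
tool_pos: [0.6161, -0.1922, 0.2078]
eef_rot: [0.707, 0.707, -0.002, 0.006]
contact_force: [0.2, 0.4, -0.0]
opening: 0.385
finger_force: 12.0
```

```bash
python3 -c "
from h import *
look('stopper_a','w11.png')"
```

```text
27.4 tcp [ 0.6161 -0.1922  0.2078] yaw [0.001 1.   ]
wrist stopper_a 0.94 [ 0.626  -0.2794] [333.1 425. ] ratio 0.54 tool dx,dy [-0.0872  0.01  ] rgb [29. 27. 25.]
wrist stopper_a 0.7 [ 0.6178 -0.2093] [318.7 321.4] ratio 1.3 tool dx,dy [-0.0171  0.0018] rgb [26. 25. 24.]
wrist stopper_a 0.65 [ 0.4851 -0.1786] [ 40.2 264.8] ratio 0.81 tool dx,dy [ 0.0135 -0.131 ] rgb [124.  23.  21.]
```

View pics/w11.png

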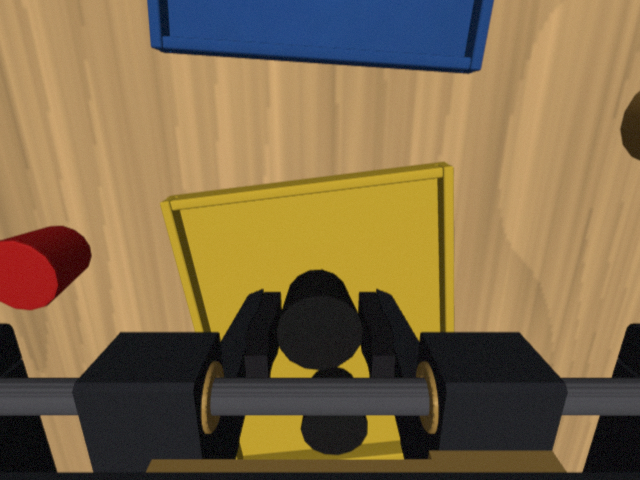

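The first stopper stands upright in the tray (335,410), with the second held above at (320,320). A small tilt has crept in, so I'll check the joints.

```bash
python3 -c "
from h import *
s=status.get_state();print(s['q'].round(3),Ro.from_quat(s['eef_rot']).as_matrix().round(4))"
```

```text
[ 0.528  1.031 -0.574  1.613  0.786  0.734 -0.428] [[ 0.0012  1.      0.0075]
 [ 0.9999 -0.0012 -0.0113]
 [-0.0112  0.0075 -0.9999]]
```

>>> {"name": "play_rows", "arguments": {
  "rows": [
    [10,0,0,0.008,0,0,0],
    [10,0,0,0.006,0,0,0],
    [10,0,0,0.003,0,0,0],
    [10,0,0,0.001,0,0,0],
    [10,0,0,0,0,0,0]
  ]
}}

```text
clock: 28.12
tool_pos: [0.6164, -0.1926, 0.1891]
eef_rot: [0.708, 0.707, -0.002, 0.006]
contact_force: [-0.2, 0.4, -0.6]
opening: 0.393
finger_force: 12.0
```

>>> {"name": "play_rows", "arguments": {
  "rows": [
    [10,0,0,0,0.43,0.64,0],
    [10,0,0,0.001,0,0,0],
    [10,0,0,0,0,0,0]
  ]
}}

```text
clock: 28.5
tool_pos: [0.6164, -0.1927, 0.188]
eef_rot: [0.708, 0.707, -0.0, -0.001]
contact_force: [0.7, 0.1, -0.0]
opening: 0.391
finger_force: 12.0
```

>>> {"name": "play_rows", "arguments": {
  "rows": [
    [10,0,0,0.001,0,0,0],
    [10,0,0,0,0,0,0]
  ]
}}

```text
clock: 28.75
tool_pos: [0.6164, -0.1926, 0.1871]
eef_rot: [0.708, 0.707, -0.0, -0.001]
contact_force: [-0.1, 0.5, 0.2]
opening: 0.388
finger_force: 12.0
```

>>> {"name": "play_rows", "arguments": {
  "rows": [
    [10,0,0,0.001,0,0,0],
    [10,0,0,0,0,0,0]
  ]
}}

```text
clock: 29.0
tool_pos: [0.6164, -0.1926, 0.1868]
eef_rot: [0.708, 0.707, -0.001, -0.0]
contact_force: [-1.9, 0.7, 4.8]
opening: 0.384
finger_force: 11.9
```

>>> {"name": "play_rows", "arguments": {
  "rows": [
    [10,0,0,0.001,0,0,0],
    [10,0,0,0,0,0,0]
  ]
}}

```text
clock: 29.25
tool_pos: [0.6164, -0.1924, 0.1866]
eef_rot: [0.708, 0.707, -0.001, -0.0]
contact_force: [-4.1, 0.5, 10.4]
opening: 0.388
finger_force: 11.9
```

>>> {"name": "play_rows", "arguments": {
  "rows": [
    [48,0,0,-0.001,0,0,0],
    [55,0,0,0,0,0,0],
    [55,0,0,0,0,0,0],
    [55,0,0,-0.02,0,0,0],
    [55,0,0,-0.04,0,0,0],
    [60,0.02,0,-0.04,0,0,0],
    [80,0.05,-0.02,0,0,0,0],
    [90,0.055,-0.02,0,0,0,0]
  ]
}}

```text
clock: 30.25
tool_pos: [0.5766, -0.0669, 0.2882]
eef_rot: [0.708, 0.706, 0.001, 0.001]
contact_force: [0.6, 0.8, 0.5]
opening: 0.802
finger_force: 0.0
```

>>> {"name": "play_rows", "arguments": {
  "rows": [
    [90,0.055,-0.02,0,0,0,0],
    [90,0.055,-0.02,0,0,0,0],
    [90,0.055,-0.02,0,0,0,0],
    [90,0.055,-0.02,0,0,0,0],
    [90,0.055,-0.025,0,0,0,0],
    [90,0.045,-0.02,0.01,0,0,0],
    [90,0.015,-0.008,0.03,0,0,0],
    [90,0,0,0,0,0,0]
  ]
}}

```text
clock: 31.25
tool_pos: [0.4429, 0.269, 0.2463]
eef_rot: [0.706, 0.708, -0.001, -0.001]
contact_force: [-0.0, -0.4, 0.8]
opening: 0.901
finger_force: 0.0
```

```bash
python3 -c "
from h import *
look('tin','w12.png');s=status.get_state();print(s['eef_rot'].round(4),s['q'].round(3))
snap('top','t2.png');c=cam('top')
for l in ['stopper_a','crucible_a']:
  for o in loc(c,'top',l): print(l,round(o[0],2),o[1].round(4),round(o[3],2))
print(loctray(c,'top','yellow_tray'))
print(loctray(c,'top','blue_tray'))
"
```

```text
31.25 tcp [0.4429 0.269  0.2463] yaw [-0.003  1.   ]
wrist tin 0.92 [0.443  0.2683] [318.9 263.9] ratio 0.97 tool dx,dy [-0.0007  0.    ] rgb [135. 131. 131.]
[ 7.079e-01  7.063e-01 -4.000e-04  0.000e+00] [-0.36   0.842 -0.449  1.997  0.778  0.48  -1.391]
stopper_a 0.92 [ 0.6172 -0.1925] 0.9
stopper_a 0.87 [ 0.4807 -0.1788] 0.97
stopper_a 0.72 [ 0.6269 -0.2665] 0.97
stopper_a 0.71 [ 0.3546 -0.1326] 0.91
crucible_a 0.95 [0.6297 0.2963] 1.02
crucible_a 0.63 [0.6372 0.2144] 0.95
(0.79, ((621.5187377929688, -228.45489501953125), (142.4114990234375, 182.53912353515625), 6.841855049133301))
(0.6, ((622.1857299804688, 2.4415740966796875), (182.7175750732422, 144.45343017578125), 86.41427612304688))
```

View pics/t2.png

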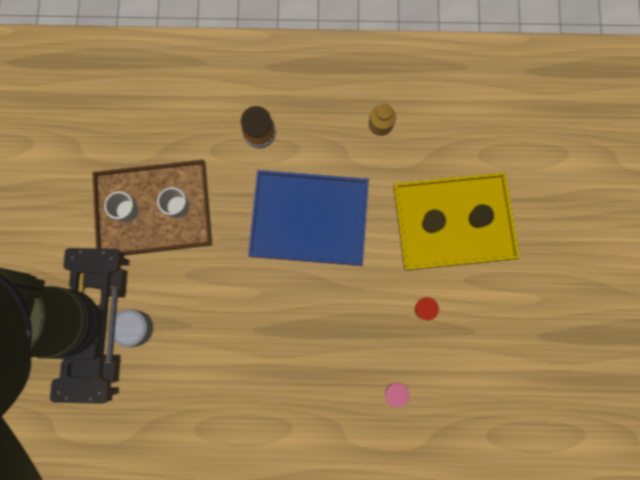

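Both crucibles stand in the cork tray and both stoppers in the yellow one; jar, weight, red and pink are unmoved. Now the tin.

>>> {"name": "play_rows", "arguments": {
  "grip_force": 20,
  "rows": [
    [90,-0.0007,0,0.03,0,0,0],
    [90,0,0,0.03,0,0,0],
    [90,0,0,0.013,0,0,0],
    [90,0,0,0,0,0,0],
    [30,0,0,0,0,0,0],
    [30,0,0,0,0,0,0],
    [30,0,0,0,0,0,0],
    [30,0,0,0,0,0,0]
  ]
}}

```text
clock: 32.6
tool_pos: [0.4441, 0.267, 0.1741]
eef_rot: [0.708, 0.707, 0.0, -0.001]
contact_force: [0.6, 0.1, 5.5]
opening: 0.624
finger_force: 20.0
```

>>> {"name": "play_rows", "arguments": {
  "rows": [
    [30,0,0,-0.02,0,0,0],
    [30,0,0,-0.04,0,0,0],
    [30,0,0,-0.04,0,0,0],
    [30,-0.025,0.015,0,0,0,0],
    [30,-0.045,0.03,0,0,0,0],
    [30,-0.05,0.035,0,0,0,0],
    [30,-0.05,0.035,0,0,0,0],
    [30,-0.05,0.03,0,0,0,0]
  ]
}}

```text
clock: 33.6
tool_pos: [0.5899, 0.0445, 0.2731]
eef_rot: [0.708, 0.706, -0.0, -0.001]
contact_force: [0.8, 0.9, -0.7]
opening: 0.621
finger_force: 20.0
```

>>> {"name": "play_rows", "arguments": {
  "rows": [
    [30,-0.034,0.025,0,0,0,0],
    [30,-0.01,0.007,0.02,0,0,0],
    [30,0,0,0.03,0,0,0],
    [30,0,0,0.025,0,0,0],
    [30,0,0,0.01,0,0,0],
    [30,0,0,0.003,0,0,0],
    [30,0,0,0.001,0,0,0],
    [30,0,0,0,0,0,0]
  ]
}}

```text
clock: 34.6
tool_pos: [0.621, 0.0028, 0.1849]
eef_rot: [0.708, 0.707, 0.0, -0.0]
contact_force: [-0.3, 0.4, -1.3]
opening: 0.619
finger_force: 20.0
```

>>> {"name": "play_rows", "arguments": {
  "rows": [
    [30,0,0,0.001,0,0,0],
    [30,0,0,0.001,0,0,0],
    [30,0,0,0,0,0,0]
  ]
}}

```text
clock: 34.98
tool_pos: [0.6206, 0.0026, 0.1822]
eef_rot: [0.708, 0.707, -0.0, -0.001]
contact_force: [0.6, 0.5, -0.9]
opening: 0.615
finger_force: 20.0
```

>>> {"name": "play_rows", "arguments": {
  "rows": [
    [30,0,0,0.001,0,0,0],
    [30,0,0,0.001,0,0,0],
    [30,0,0,0,0,0,0]
  ]
}}

```text
clock: 35.35
tool_pos: [0.6206, 0.0026, 0.18]
eef_rot: [0.708, 0.707, -0.001, -0.001]
contact_force: [-0.7, -0.2, -1.7]
opening: 0.619
finger_force: 20.0
```

>>> {"name": "play_rows", "arguments": {
  "rows": [
    [30,0,0,0.001,0,0,0],
    [30,0,0,0,0,0,0]
  ]
}}

```text
clock: 35.6
tool_pos: [0.6207, 0.0027, 0.1792]
eef_rot: [0.708, 0.707, -0.0, -0.001]
contact_force: [0.4, 0.1, 0.3]
opening: 0.621
finger_force: 20.0
```

>>> {"name": "play_rows", "arguments": {
  "rows": [
    [30,0,0,0.001,0,0,0],
    [30,0,0,0,0,0,0]
  ]
}}

```text
clock: 35.85
tool_pos: [0.6207, 0.0027, 0.1792]
eef_rot: [0.708, 0.707, -0.0, -0.0]
contact_force: [-1.2, -0.8, 7.1]
opening: 0.619
finger_force: 20.0
```

>>> {"name": "play_rows", "arguments": {
  "rows": [
    [72,0,0,0,0,0,0],
    [78,0,0,0,0,0,0],
    [78,0,0,0,0,0,0],
    [78,0,0,-0.02,0,0,0],
    [78,0,0,-0.04,0,0,0],
    [78,0,-0.03,-0.04,0,0,0],
    [78,0,-0.05,-0.02,0,0,0],
    [78,0,-0.05,0,0,0,0]
  ]
}}

```text
clock: 36.85
tool_pos: [0.4902, 0.0032, 0.3011]
eef_rot: [0.708, 0.706, 0.002, 0.001]
contact_force: [0.7, 0.2, -0.3]
opening: 0.783
finger_force: 0.0
```

>>> {"name": "play_rows", "arguments": {
  "rows": [
    [78,0,-0.04,0,0,0,0],
    [78,0,0,0,0,0,0],
    [78,0,0,0,0,0,0]
  ]
}}

```text
clock: 37.22
tool_pos: [0.4521, 0.0031, 0.2993]
eef_rot: [0.708, 0.707, 0.001, 0.0]
contact_force: [0.2, 0.6, -0.9]
opening: 0.781
finger_force: 0.0
```

```bash
python3 -c "
from h import *
snap('side','s3.png');snap('top');c=cam('top')
for l in DIM:
  for o in loc(c,'top',l): print(l,round(o[0],2),o[1].round(4),round(o[3],2))
s=status.get_state();print(s['clock'],s['tool_pos'],s['contact_force'])
"
```

```text
crucible_a 0.92 [0.6297 0.2954] 0.96
crucible_a 0.81 [0.6377 0.2144] 0.99
stopper_a 0.81 [ 0.4879 -0.1825] 0.41
stopper_a 0.77 [ 0.6265 -0.2658] 0.94
stopper_a 0.68 [ 0.617  -0.1921] 0.96
tin 0.66 [0.6225 0.0037] 0.96
37.475 [0.45167046 0.00292916 0.29835858] [-0.52038567  0.40840942 -0.33373956]
```

View pics/s3.png

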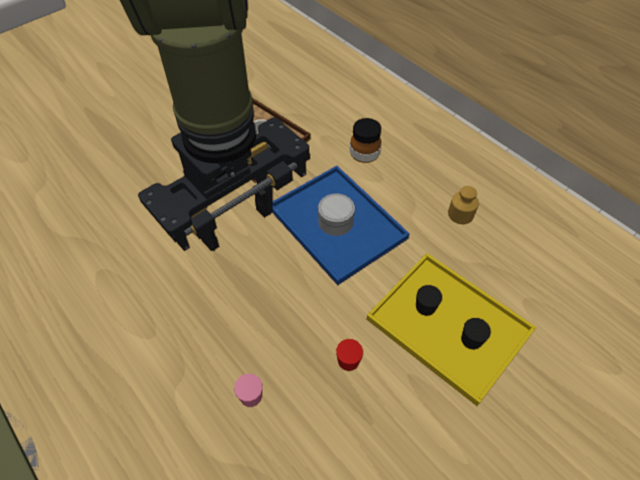

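The side view shows the tin upright in the blue tray (336,213) and the stoppers upright in the yellow tray (428,299) and (476,333). The jar and weight are untouched. The top camera confirms both crucibles in the cork tray, so I'm handing in.

```bash
python3 -c "
from plant import r
print(r.finish_job())"
```

```text
the job is handed in; nothing more can be done
None
```

The job is handed in after about 37.5 s of the 128 s allowed: both crucibles are in the cork tray, both black stoppers in the yellow tray and the tin in the blue tray, and the last camera views showed the jar and weight untouched; no verdict came back.

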